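Change the refill hoppers of the spice dispenser

ROBOT

A 7-joint arm with a two-finger parallel gripper is mounted at the origin on the work surface. World frame = base frame: x ahead of the robot, y to its left, z up, the work surface at z = 0. Lengths are in m, angles in rad, forces in N, time in s.
With the tool pointing down it reaches from about 0.4 to 0.85 m from the base axis. Payload 10.4 kg.
Tool frame: the origin (TCP) lies at the very end of the fingers, on their centre line; the grasp point (between the pads) lies 19 mm behind it; z points along the fingers, y is the line along which they close (so a half turn about z gives the same grasp; the last joint's range is limited). The gripper opens to 87 mm and grips with 3 to 60 N. Pads are 19 mm wide; open, the fingers measure 117 mm over their backs; the gripper's body (75 mm by 190 mm) begins 51 mm behind the grasp point.
Start: joints at [-1.134, 0.332, -0.065, 1.46, 0.022, 1.35, -0.088], TCP at [0.277, 0.56, 0.223] pointing down, gripper open.
Joint ranges: [-2.6, 2.6], [-0.5, 2.12], [-1.47, 1.34], [0.16, 2.42], [-1.27, 4.41], [0.06, 2.06], [-2.6, 2.6]. Speed limits (rad/s): [2.22, 2.22, 2.79, 2.79, 3.14, 3.14, 3.14].

INTERFACE

Orientations are given as a unit quaternion [x, y, z, w].
In Python, from bench import read_state, cams, workorder gives the robot as it stands.
- The arm moves only by the shell command python3 -m crank 'ROWS' [FORCE]. ROWS is text: rows parted by semicolons, each of 5 numbers parted by spaces: the shift along the tool's x, y, z scaled (see below), then the turn about the tool's z scaled (see below), then the opening, from -1 (shut) to 1 (fully open). In form: dx dy dz yaw jaw; .... A call has 1 to 10 rows; each row shifts and turns the commanded pose from where the row before left it, along the tool's axes as they then stand; what a row does not reach is not made up. The controller multiplies each number of a shift by 200 mm and each number of a turn by 90 degrees. A row lasts 1/10 s, in which the tool goes at most 50 mm and 8.59 degrees, less where a joint would pass 70% of its speed; a pose out of reach is approached as far as the arm can. A call with a number of a shift or a turn outside -1 to 1 is refused whole. A call with a gripper value outside its range is refused whole. The fingers move at their own pace and stop on an object; FORCE is the grip in N (left out, the last holds). Time passes only in rows, so rows that do not move let the fingers close. It gives the time, the measured TCP pose, the force, the opening and the grip force at its end, in the units of the state.
- read_state(): the state, without advancing time (a new reading comes with each control period).
- cams.camera(name): name is "side" or "top"; returns a dict with "img" (480x640x3 uint8, blue, green, red), "K" (3x3 intrinsics, pixels), "xyz" and "attitude" of the camera in the world. Camera axes: x right, y down, z forward; pixel columns grow to the right and rows downward; lengths in m; the calibration is good to about 2 mm. A picture is of the moment at which its call begins. There is no depth.
- workorder.close_job(): hands the job in; it is judged then, once.
The state is a dict: "time": time; "joint_positions": joint angles; "joint_vel": joint speeds; "joint_torque": joint torques, N m; "ee_pos": TCP position; "eef_rot": TCP orientation; "ft_force": force on the tool from outside, world axes, zero at the start; "torque": the same for the moment, N m; "width": finger opening in m; "grip_force": force on a finger pad.
Only numpy, scipy, OpenCV 4.12 (cv2) and the standard library are available. Lean on these libraries where they do the work, as an engineer would, in place of code of your own. Each camera call takes 0.05 s, during which the arm holds its last target. There are 200 camera calls.

TASK

Change over the refill hoppers of the spice dispenser: lift every spent hopper out of its socket and stand it upright in the plywood crate, and plug every full hopper from the counter into a socket of its own, pushed fully home so that its collar sits flat on the deck (spare sockets stay empty). Only then press the locking lever down until it clicks and stays down by itself. Leave the jars, tin, cup, scoop and packets where they are.

Things in the scene. Friction and masses are not known exactly. Their poses are not given: they have to be found in the camera images.
- dispenser: spice dispenser, fixed: grey base, steel deck 330 mm wide (y) by 150 mm deep (x), its top 115 mm above the counter; spouts at the front (its -x). Origin: underside centre. The locking shaft along the deck's front edge has five tongues beside the sockets: lever up, they stand up 35 mm above the deck, clear of the hoppers' collars; lever down, they lie 1.5 mm over the collars' front ends
- socket_0 (a point): centre of the mouth of socket 0 of 4, level with the deck top; sockets 72 mm apart in a row along the dispenser's y (0 at its +y end). Hole 51 mm (dispenser x) by 55 mm (dispenser y), right through the 30 mm deck. A hopper fully home has its collar flat on the deck and its origin 24 mm below this point
- socket_1 (a point): centre of the mouth of socket 1 of 4, level with the deck top; sockets 72 mm apart in a row along the dispenser's y (0 at its +y end). Hole 51 mm (dispenser x) by 55 mm (dispenser y), right through the 30 mm deck. A hopper fully home has its collar flat on the deck and its origin 24 mm below this point
- socket_2 (a point): centre of the mouth of socket 2 of 4, level with the deck top; sockets 72 mm apart in a row along the dispenser's y (0 at its +y end). Hole 51 mm (dispenser x) by 55 mm (dispenser y), right through the 30 mm deck. A hopper fully home has its collar flat on the deck and its origin 24 mm below this point
- socket_3 (a point): centre of the mouth of socket 3 of 4, level with the deck top; sockets 72 mm apart in a row along the dispenser's y (0 at its +y end). Hole 51 mm (dispenser x) by 55 mm (dispenser y), right through the 30 mm deck. A hopper fully home has its collar flat on the deck and its origin 24 mm below this point
- lock_lever (a joint): locking lever on the dispenser's -y end: 0 = raised (53 degrees above level; a spring keeps it there), grows when pressed down; level at 0.93, stop at 0.97. A sprung pawl resists from 0.75, snaps over at about 0.85, then holds the lever at 0.91 when let go; short of that it springs up again. About 4 N at the pad swings it, 9 N passes the pawl
- lever_pad (a point): middle of the upper face of the lever's black rubber thumb pad (36 mm along the lever, 46 mm along dispenser y, 10 mm thick), 100 mm out along the lever from the hinge axis and 8 mm above the plane through it; it moves with the lever (ignore its axes)
- lever_hinge (a point): point on the lever's hinge axis (parallel to the dispenser's y) abreast of the pad: the pad swings on an arc of 100 mm about it, from above it and behind down to level behind it (towards dispenser +x)
- spent_0: refill hopper, 104 mm tall, white, black lid: body 56 (x) by 60 mm (y); under it a collar 84 (x) by 60 mm (y), 6 mm thick; under that the steel valve plug, 48 (x) by 52 mm (y), 24 mm long, tapered to 45 by 49 mm over its lowest 6 mm. Origin: centre of the plug's underside, z up. Fits turned half round too. Spent (empty, about 0.25 kg): stands in a socket of the dispenser at the start, if present
- spent_1: refill hopper, 104 mm tall, white, black lid: body 56 (x) by 60 mm (y); under it a collar 84 (x) by 60 mm (y), 6 mm thick; under that the steel valve plug, 48 (x) by 52 mm (y), 24 mm long, tapered to 45 by 49 mm over its lowest 6 mm. Origin: centre of the plug's underside, z up. Fits turned half round too. Spent (empty, about 0.25 kg): stands in a socket of the dispenser at the start, if present
- spent_2: refill hopper, 104 mm tall, white, black lid: body 56 (x) by 60 mm (y); under it a collar 84 (x) by 60 mm (y), 6 mm thick; under that the steel valve plug, 48 (x) by 52 mm (y), 24 mm long, tapered to 45 by 49 mm over its lowest 6 mm. Origin: centre of the plug's underside, z up. Fits turned half round too. Spent (empty, about 0.25 kg): stands in a socket of the dispenser at the start, if present
- spent_3: refill hopper, 104 mm tall, white, black lid: body 56 (x) by 60 mm (y); under it a collar 84 (x) by 60 mm (y), 6 mm thick; under that the steel valve plug, 48 (x) by 52 mm (y), 24 mm long, tapered to 45 by 49 mm over its lowest 6 mm. Origin: centre of the plug's underside, z up. Fits turned half round too. Spent (empty, about 0.25 kg): stands in a socket of the dispenser at the start, if present
- full_0: refill hopper, 104 mm tall, white, black lid: body 56 (x) by 60 mm (y); under it a collar 84 (x) by 60 mm (y), 6 mm thick; under that the steel valve plug, 48 (x) by 52 mm (y), 24 mm long, tapered to 45 by 49 mm over its lowest 6 mm. Origin: centre of the plug's underside, z up. Fits turned half round too. Full (0.3 to 0.5 kg): stands upright on the counter at the start, if present
- full_1: refill hopper, 104 mm tall, white, black lid: body 56 (x) by 60 mm (y); under it a collar 84 (x) by 60 mm (y), 6 mm thick; under that the steel valve plug, 48 (x) by 52 mm (y), 24 mm long, tapered to 45 by 49 mm over its lowest 6 mm. Origin: centre of the plug's underside, z up. Fits turned half round too. Full (0.3 to 0.5 kg): stands upright on the counter at the start, if present
- full_2: refill hopper, 104 mm tall, white, black lid: body 56 (x) by 60 mm (y); under it a collar 84 (x) by 60 mm (y), 6 mm thick; under that the steel valve plug, 48 (x) by 52 mm (y), 24 mm long, tapered to 45 by 49 mm over its lowest 6 mm. Origin: centre of the plug's underside, z up. Fits turned half round too. Full (0.3 to 0.5 kg): stands upright on the counter at the start, if present
- full_3: refill hopper, 104 mm tall, white, black lid: body 56 (x) by 60 mm (y); under it a collar 84 (x) by 60 mm (y), 6 mm thick; under that the steel valve plug, 48 (x) by 52 mm (y), 24 mm long, tapered to 45 by 49 mm over its lowest 6 mm. Origin: centre of the plug's underside, z up. Fits turned half round too. Full (0.3 to 0.5 kg): stands upright on the counter at the start, if present
- crate: open plywood crate for empties, fixed: outside 190 mm (x) by 210 mm (y), 60 mm high, walls and floor 5 mm. Origin: centre of its underside
- jar_a: bystander: square spice jar, 56 x 56 mm, 110 mm tall, red screw cap. Origin: centre of its underside
- jar_b: bystander: square spice jar, 56 x 56 mm, 110 mm tall, red screw cap. Origin: centre of its underside
- tea_tin: bystander: green tea tin, 88 x 88 mm, 142 mm tall. Origin: centre of its underside
- tasting_cup: bystander: white tasting cup, 64 mm across, 50 mm tall. Origin: centre of its underside
- scoop: bystander: spoon-shaped spice scoop with a wooden handle, 170 mm long, lying flat. Origin: centre of its underside
- packets: bystander: carton of spice packets, 110 x 80 x 45 mm. Origin: centre of its underside

How it is judged:
By the outcome, as a careful person would: the job done as asked, in the order asked, and still so for the second after the job is handed in, with the robot touching nothing.
Of spent_0, spent_1, spent_2, spent_3 only 1 to 2 are there at a start; the rules pass over those that are not, and their reading is None.
Of full_0, full_1, full_2, full_3 only 3 to 4 are there at a start; the rules pass over those that are not, and their reading is None.
At some moment in a run one of full_0, full_1, full_2, full_3 may be knocked a few centimetres aside while the robot is not near it.
It also fails if it takes over 210 s, if anything falls off the work surface, if the arm or the gripper's body presses on something with over 40 N, if the wrist force passes 120 N, or if a joint passes its speed limit or range.

## Working session

There is one attempt and no reset: what is moved stays moved. The work goes in short steps, Python scripts to look and compute and a shell command to move; the robot and the scene stay as the last step left them, time stands still between calls to the robot, and variables do not carry over. Pictures are saved under pics/ and viewed, at most 14 in all, crops included, and the job is handed in when it is done.

```bash
mkdir -p pics; ls; python3 - <<'E'
from bench import read_state, cams
import cv2
s=read_state();print({k:s[k] for k in('time','ee_pos','eef_rot','width','ft_force')})
for n in('top','side'):
    c=cams.camera(n);cv2.imwrite(f'pics/{n}0.png',c['img']);print(n,c['K'],c['xyz'],c['attitude'])
E
```

```text
pics
{'time': 0.0, 'ee_pos': array([0.27720489, 0.55975968, 0.2217494 ]), 'eef_rot': array([ 2.27856533e-01,  9.73694469e-01, -6.83997988e-04, -1.18758280e-04]), 'width': 0.08714234288464447, 'ft_force': array([0.36292371, 0.62657946, 1.28367318])}
top [[488.73863157   0.         323.6504412 ]
 [  0.         488.73863157 244.2857646 ]
 [  0.           0.           1.        ]] [ 0.45752953 -0.02356862  1.12592551] [ 0.71495773 -0.69831541  0.0161739  -0.03048663]
side [[562.86190142   0.         321.26570456]
 [  0.         562.86190142 236.3923037 ]
 [  0.           0.           1.        ]] [-0.14361222 -0.63565766  1.07191631] [ 0.84304153 -0.37789774  0.14898417 -0.35253084]
```

View pics/top0.png

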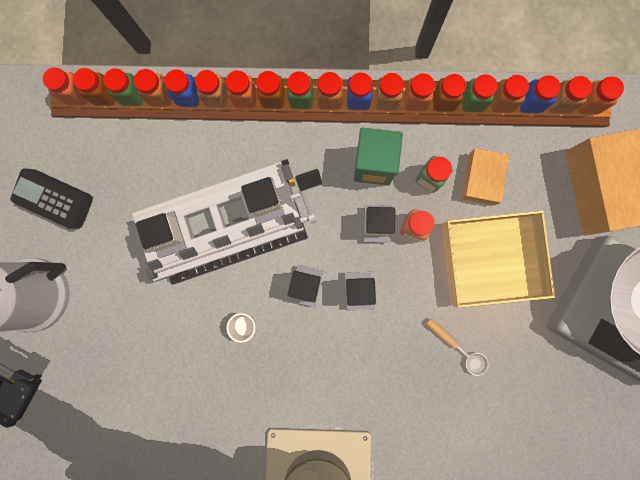

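View pics/side0.png

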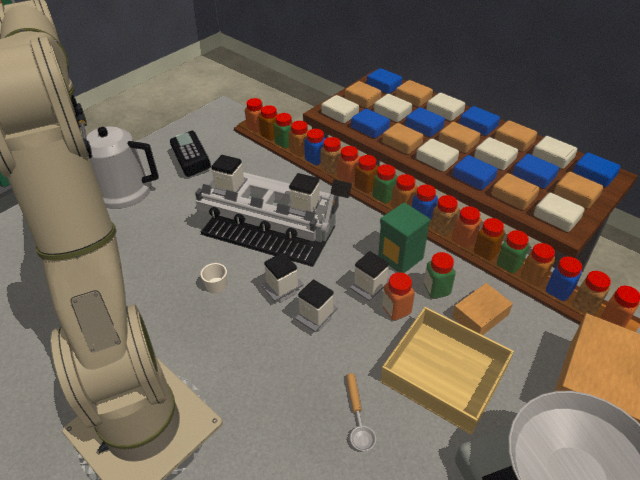

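Top view: spent hoppers sit in sockets 0 (157,231) and 3 (260,194), with the two middle sockets empty. Three full ones stand on the counter at (380,220), (305,286) and (360,291). The pad is at (308,178), the crate at (498,258), and a jar at (420,224) is close to one of the full hoppers.

```bash
cat > h.py <<'E'
import numpy as np, cv2, time
from scipy.spatial.transform import Rotation as R
from bench import read_state, cams
def shot(n,save=None):
    c=cams.camera(n); c['R']=R.from_quat(c['attitude']).as_matrix()
    if save: cv2.imwrite('pics/'+save,c['img'])
    return c
def ray(c,uv):
    d=c['R']@np.linalg.inv(c['K'])@np.r_[uv,1.]; return np.array(c['xyz']),d
def onplane(c,uv,z):
    o,d=ray(c,uv); return o+d*(z-o[2])/d[2]
def proj(c,p):
    q=c['K']@c['R'].T@(np.array(p)-c['xyz']); return q[:2]/q[2]
def yawof(s):
    x=R.from_quat(s['eef_rot']).as_matrix()[:,1]; return np.degrees(np.arctan2(x[1],x[0]))  # heading of closing axis
def go(p,closing=None):
    """print shift (units of 200mm in tool axes, after the turn) and turn (units of 90deg)"""
    s=read_state(); M=R.from_quat(s['eef_rot']).as_matrix(); t=0
    if closing is not None:
        t=(closing-yawof(s)+90)%180-90; t=-t   # tool z is down
        M=M@R.from_euler('z',t,degrees=True).as_matrix()
    d=M.T@(np.array(p)-s['ee_pos'])
    print('turn',np.round(t/90,4),'shift',np.round(d/0.2,4),'j7',round(s['joint_positions'][6],2))
def lids(c,z,roi,thr=60,amin=250):
    x0,y0,x1,y1=roi; g=c['img'][y0:y1,x0:x1].max(2)
    m=(g<thr).astype('uint8'); m=cv2.morphologyEx(m,cv2.MORPH_OPEN,np.ones((3,3)))
    out=[]
    for k in cv2.findContours(m,cv2.RETR_EXTERNAL,cv2.CHAIN_APPROX_NONE)[0]:
        if cv2.contourArea(k)<amin: continue
        b=cv2.boxPoints(cv2.minAreaRect(k))+[x0,y0]
        w=np.array([onplane(c,u,z) for u in b]); e=w[1]-w[0];f=w[2]-w[1]
        out.append((w.mean(0),np.linalg.norm(e),np.linalg.norm(f),np.degrees(np.arctan2(e[1],e[0])),np.degrees(np.arctan2(f[1],f[0])),b.mean(0)))
    return out
E
python3 - <<'E'
from h import *
c=shot('top')
for nm,z,roi in(('soc',.195,(130,160,300,260)),('cnt',.104,(280,195,402,315))):
    for thr in(45,60):
        for l in lids(c,z,roi,thr): print(nm,thr,*[np.round(a,4) for a in l])
a=cv2.resize(c['img'][155:285,130:330],None,fx=4,fy=4,interpolation=cv2.INTER_CUBIC)
cv2.imwrite('pics/a.png',a)
b=cv2.resize(c['img'][195:315,280:440],None,fx=5,fy=5,interpolation=cv2.INTER_CUBIC); cv2.imwrite('pics/b.png',b)
E
```

```text
(no output)
```

View pics/a.png

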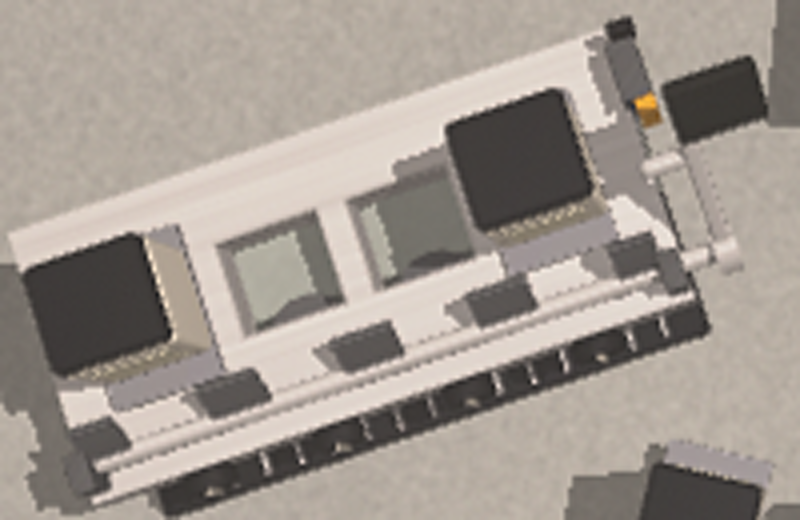

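View pics/b.png

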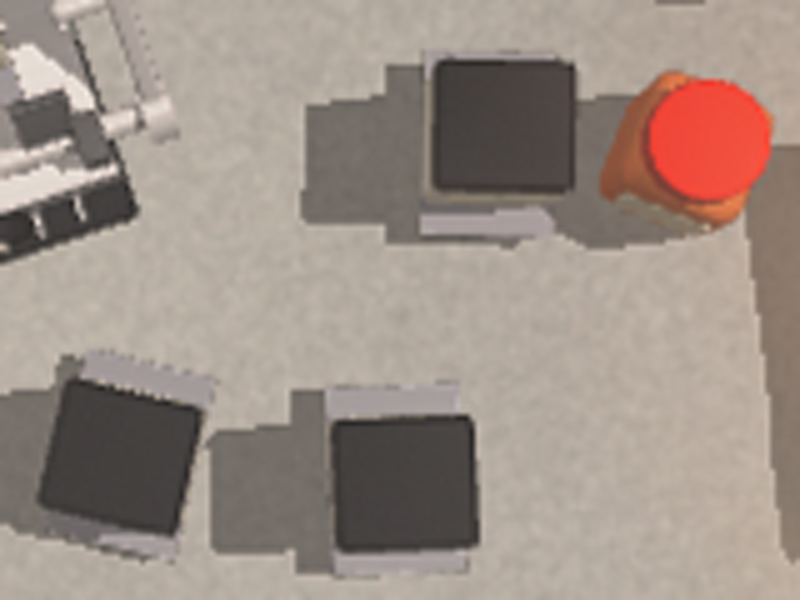

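The crops show both spents' lids and the holes of sockets 1 and 2 clearly. All the fulls have collars that face roughly up and down the image. The jar stands about 1 cm to the right of the upper full hopper.

```bash
python3 - <<'E'
from h import *
c=shot('top'); img=c['img']
print(img[231,155],img[220,380],img[220,350], img[225,200],img[225,215])
for nm,z,roi in(('soc',.195,(130,160,300,252)),('cnt',.104,(280,195,402,315))):
    for thr in(70,80):
        for l in lids(c,z,roi,thr): print(nm,thr,*[np.round(a,4) for a in l])
# holes
g=cv2.cvtColor(img,cv2.COLOR_BGR2GRAY)
for thr in (165,180):
    m=np.zeros_like(g); m[205:242,182:222]=(g[205:242,182:222]<thr)
    ks=cv2.findContours(m,cv2.RETR_EXTERNAL,cv2.CHAIN_APPROX_NONE)[0]
    for k in ks:
        if cv2.contourArea(k)<200: continue
        r=cv2.minAreaRect(k); b=cv2.boxPoints(r); w=np.array([onplane(c,u,.115) for u in b])
        print('hole',thr,r[0],w.mean(0).round(4),np.linalg.norm(w[1]-w[0]),np.linalg.norm(w[2]-w[1]),np.degrees(np.arctan2(*(w[1]-w[0])[1::-1])))
# crate: yellowish
hsv=cv2.cvtColor(img,cv2.COLOR_BGR2HSV)
m=cv2.inRange(hsv[200:320,435:565],(15,70,80),(35,255,255))
k=max(cv2.findContours(m,cv2.RETR_EXTERNAL,cv2.CHAIN_APPROX_NONE)[0],key=cv2.contourArea)
b=cv2.boxPoints(cv2.minAreaRect(k))+[435,200]; w=np.array([onplane(c,u,.06) for u in b]);print('crate',w.mean(0),w.round(3),np.linalg.norm(w[1]-w[0]),np.linalg.norm(w[2]-w[1]))
# red cap, tin, pad
m=cv2.inRange(img[130:250,400:460],(0,0,180),(90,90,255))
for k in cv2.findContours(m,cv2.RETR_EXTERNAL,cv2.CHAIN_APPROX_NONE)[0]:
    if cv2.contourArea(k)>100: print('jar',onplane(c,np.array(cv2.minEnclosingCircle(k)[0])+[400,130],.11))
for l in lids(c,.17,(293,165,330,195),70): print('pad',*[np.round(a,4) for a in l])
print('tin',onplane(c,(379,150),.142))
E
```

```text
[57 59 63] [65 67 73] [103 110 116] [159 172 175] [195 202 215]
soc 70 [0.5376 0.3236 0.195 ] 0.0598 0.0542 -70.1871 -159.0801 [153.9 230.7]
soc 70 [0.6121 0.1223 0.195 ] 0.058 0.0543 -70.1868 -159.9762 [259.35 194.55]
soc 80 [0.5375 0.3239 0.195 ] 0.0604 0.0542 -70.1871 -159.08 [153.75 230.75]
soc 80 [0.6121 0.1223 0.195 ] 0.058 0.0543 -70.1868 -159.9762 [259.35 194.55]
cnt 70 [0.4366 0.0374 0.104 ] 0.054 0.0588 -12.4646 -102.6141 [303.7353 286.0588]
cnt 80 [ 0.4286 -0.0811  0.104 ] 0.0586 0.0543 -85.7518 -176.1385 [360.5175 291.3491]
cnt 80 [0.4363 0.0378 0.104 ] 0.0553 0.0595 -11.8147 -101.973 [303.5193 286.2189]
cnt 80 [ 0.5786 -0.1169  0.104 ] 0.0503 0.0548 -88.7735 -179.1351 [379. 220.]
hole 165 (199.6000213623047, 222.80001831054688) [0.5632 0.258  0.115 ] 0.05557826142426307 0.05211724493155991 -70.18961310154575
hole 180 (199.60000610351562, 222.80001831054688) [0.5632 0.258  0.115 ] 0.05690414178659166 0.053453669385926605 -70.18949837409012
crate [ 0.50479551 -0.37867734  0.06      ] [[ 0.585 -0.255  0.06 ]
 [ 0.614 -0.483  0.06 ]
 [ 0.424 -0.501  0.06 ]
 [ 0.395 -0.276  0.06 ]] 0.22953835630492253 0.19093911814685666
jar [ 0.57493804 -0.20520653  0.11      ]
jar [ 0.6899953  -0.24069736  0.11      ]
pad [0.6483 0.0297 0.17  ] 0.0464 0.0304 -70.189 -160.3646 [308.5 179.5]
tin [ 0.7175911  -0.11107279  0.142     ]
```

```bash
python3 - <<'E'
from h import *
s=read_state(); print(s['time'],yawof(s))
go((.5377,.3245,.26),20.1); go((.5377,.3245,.158),20.1)
E
```

```text
0.2 63.658208353846696
turn 0.484 shift [-1.5529  0.8183 -0.1891] j7 -0.09
turn 0.484 shift [-1.5526  0.8186  0.3209] j7 -0.09
```

```bash
python3 -m crank '0 0 -0.04 0.09 1;0 0 -0.04 0.09 1;0 0 -0.04 0.09 1;0 0 -0.04 0.09 1;0 0 -0.03 0.09 1;0 0 0 0.034 1' ; python3 -m crank '-0.2 0.105 0 0 1;-0.2 0.105 0 0 1;-0.2 0.105 0 0 1;-0.2 0.105 0 0 1;-0.2 0.105 0 0 1;-0.2 0.105 0 0 1;-0.2 0.105 0 0 1;-0.15 0.083 0 0 1;0 0 0 0 1;0 0 0 0 1'; python3 - <<'E'
from h import *
s=read_state(); print(s['time'],yawof(s))
go((.5377,.3245,.158),20.1)
E
```

```text
time: 0.8
ee_pos: [0.2774, 0.5604, 0.2614]
eef_rot: [0.575, 0.818, 0.001, -0.0]
ft_force: [-0.2, 0.2, -0.9]
width: 0.087
grip_force: 0.0
time: 1.8
ee_pos: [0.5377, 0.3247, 0.2602]
eef_rot: [0.574, 0.819, -0.0, -0.0]
ft_force: [-0.0, 0.2, -1.0]
width: 0.087
grip_force: 0.0
1.8 20.00426674873207
turn -0.0011 shift [-8.00e-04 -2.00e-04  5.11e-01] j7 -0.21
```

```bash
python3 -m crank '0 0 0.15 0 1;0 0 0.15 0 1;0 0 0.15 0 1;0 0 0.061 0 1;0 0 0 0 1;0 0 0 0 -1;0 0 0 0 -1;0 0 0 0 -1;0 0 0 0 -1;0 0 0 0 -1' 25; python3 -m crank '0 0 0 0 -1;0 0 0 0 -1;0 0 -0.05 0 -1;0 0 -0.1 0 -1;0 0 -0.15 0 -1;0 0 -0.2 0 -1;0 0 -0.17 0 -1;0 0 0 0 -1'; python3 - <<'E'
from h import *
c=shot('side','s1.png')
go((.509,-.3875+.0,.29),5.4)
E
```

```text
time: 2.8
ee_pos: [0.5377, 0.3253, 0.1589]
eef_rot: [0.573, 0.82, 0.0, 0.0]
ft_force: [-0.9, 0.0, 3.0]
width: 0.0558
grip_force: 25.0
time: 3.6
ee_pos: [0.5389, 0.3259, 0.2981]
eef_rot: [0.573, 0.82, 0.004, 0.001]
ft_force: [1.0, 0.1, -2.3]
width: 0.056
grip_force: 25.0
turn 0.1631 shift [-3.5353 -0.481   0.0158] j7 -0.22
```

View pics/s1.png

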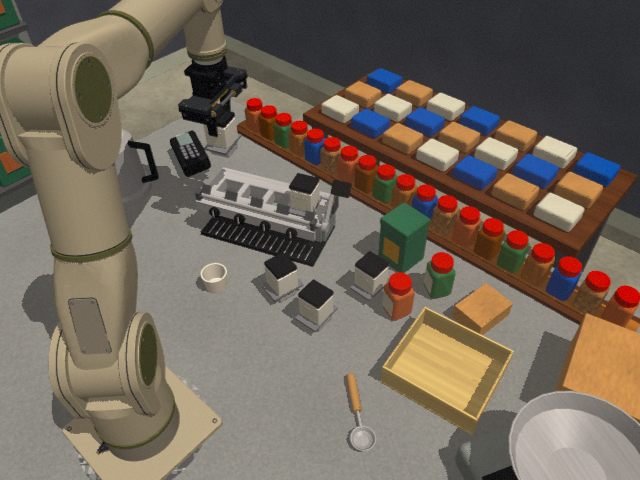

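Socket 0 is empty and the spent hopper hangs upright in the gripper (about 215,130). I'll take it to the crate's far slot.

```bash
python3 -m crank '-0.2 -0.03 0 0.05 -1;-0.2 -0.03 0 0.05 -1;-0.2 -0.03 0 0.05 -1;-0.2 -0.03 0 0.013 -1;-0.22 0 0 0 -1;-0.22 0 0 0 -1;-0.22 0 0 0 -1;-0.22 0 0 0 -1;-0.22 0 0 0 -1;-0.22 0 0 0 -1'; python3 -m crank '-0.2 0 0 0 -1;-0.2 0 0 0 -1;-0.2 0 0 0 -1;-0.2 0 0 0 -1;-0.15 0 0 0 -1;0 0 0 0 -1;0 0 0 0 -1';python3 - <<'E'
from h import *
s=read_state();print(s['width'],s['grip_force'],s['time'])
go((.5135,-.434,.074),5.4)
E
```

```text
time: 4.65
ee_pos: [0.5751, -0.0998, 0.291]
eef_rot: [0.673, 0.74, -0.001, -0.001]
ft_force: [0.5, -0.2, -2.5]
width: 0.0559
grip_force: 25.0
time: 5.35
ee_pos: [0.5932, -0.2878, 0.2906]
eef_rot: [0.673, 0.739, -0.001, -0.001]
ft_force: [1.4, 0.4, -3.1]
width: 0.056
grip_force: 25.0
0.056037320214066176 24.997397884726524 5.35
turn -0.0008 shift [-0.6915 -0.4624  1.0833] j7 0.64
```

```bash
python3 -m crank '-0.14 -0.093 0 0 -1;-0.14 -0.093 0 0 -1;-0.14 -0.093 0 0 -1;-0.14 -0.093 0 0 -1;-0.13 -0.09 0 0 -1;0 0 0.15 0 -1;0 0 0.15 0 -1;0 0 0.15 0 -1;0 0 0.15 0 -1;0 0 0.15 0 -1'; python3 -m crank '0 0 0.15 0 -1;0 0 0 0 -1';python3 - <<'E'
from h import *
s=read_state();print(s['width'],s['grip_force'],s['time'])
go((.5135,-.434,.074),5.4)
E
```

```text
time: 6.35
ee_pos: [0.5156, -0.4313, 0.1405]
eef_rot: [0.672, 0.74, 0.001, -0.001]
ft_force: [0.6, -0.3, -2.9]
width: 0.0559
grip_force: 25.0
time: 6.55
ee_pos: [0.5138, -0.4296, 0.1074]
eef_rot: [0.672, 0.74, 0.0, -0.004]
ft_force: [0.6, -0.4, -2.1]
width: 0.0557
grip_force: 25.0
0.05568208067327546 24.99769588932395 6.55
turn 0.0016 shift [-0.0227 -0.0026  0.1666] j7 0.95
```

```bash
python3 -m crank '-0.01 0 0.08 0 -1;-0.01 0 0.06 0 -1;0 0 0.02 0 -1;0 0 0 0 -1;0 0 0 0 -1'; 
```

```text
time: 7.05
ee_pos: [0.5157, -0.4377, 0.081]
eef_rot: [0.673, 0.74, 0.0, 0.0]
ft_force: [1.4, -0.4, -2.5]
width: 0.0559
grip_force: 25.0
```

```bash
python3 -m crank '0 0 0.03 0 -1;0 0 0 0 -1;0 0 0.01 0 -1;0 0 0 0 -1;0 0 0 0 -1'; 
```

```text
time: 7.55
ee_pos: [0.5156, -0.4379, 0.073]
eef_rot: [0.673, 0.74, 0.0, 0.001]
ft_force: [-0.7, -0.5, 4.1]
width: 0.056
grip_force: 25.0
```

```bash
python3 -m crank '0 0 0 0 0.75;0 0 0 0 0.75;0 0 0 0 0.75;0 0 -0.1 0 0.75;0 0 -0.2 0 0.75;0 0 -0.2 0 1;0 0 -0.2 0 1;0 0 -0.2 0 1;0 0 -0.1 0 1;0 0 0 0 1';python3 - <<'E'
from h import *
go((.6120,.1216,.26),20.1)
E
```

```text
time: 8.55
ee_pos: [0.5162, -0.4385, 0.276]
eef_rot: [0.673, 0.74, 0.0, 0.003]
ft_force: [-0.1, -0.1, -0.8]
width: 0.0867
grip_force: 0.0
turn -0.163 shift [2.4655 1.412  0.0734] j7 0.91
```

```bash
python3 -m crank '0 0 0 -0.08 1;0 0 0 -0.083 1;0.2 0.115 0 0 1;0.2 0.115 0 0 1;0.2 0.115 0 0 1;0.2 0.115 0 0 1;0.2 0.115 0 0 1;0.2 0.115 0 0 1;0.2 0.115 0 0 1;0.2 0.115 0 0 1'; python3 -m crank '0.2 0.115 0 0 1;0.2 0.115 0 0 1;0.2 0.115 0 0 1;0.2 0.115 0 0 1;0 0 0 0 1;0 0 0 0 1';python3 - <<'E'
from h import *
c=shot('top')
for l in lids(c,.109,(440,205,560,310),85): print('crated',*[np.round(a,4) for a in l])
go((.6120,.1216,.158),20.1)
E
```

```text
time: 9.55
ee_pos: [0.5779, -0.0716, 0.2714]
eef_rot: [0.573, 0.82, -0.0, -0.0]
ft_force: [0.8, 0.5, 0.8]
width: 0.0867
grip_force: 0.0
time: 10.15
ee_pos: [0.6092, 0.1094, 0.2709]
eef_rot: [0.572, 0.82, -0.001, -0.001]
ft_force: [-0.9, -0.4, -0.8]
width: 0.0869
grip_force: 0.0
turn -0.0001 shift [0.0615 0.0373 0.5669] j7 0.18
```

```bash
python3 -m crank '0.061 0.037 0 0 1;0 0 0.1 0 1;0 0 0.15 0 1;0 0 0.15 0 1;0 0 0.15 0 1;0 0 0.017 0 1;0 0 0 0 1;0 0 0 0 -1;0 0 0 0 -1;0 0 0 0 -1' 25; python3 -m crank '0 0 0 0 -1;0 0 0 0 -1;0 0 0 0 -1;0 0 0 0 -1'; python3 - <<'E'
from h import *
c=shot('top','t1.png')
E
```

```text
time: 11.2
ee_pos: [0.6131, 0.1223, 0.1602]
eef_rot: [0.573, 0.82, 0.001, 0.001]
ft_force: [-0.2, -0.8, 0.3]
width: 0.0705
grip_force: 0.0
time: 11.6
ee_pos: [0.6127, 0.1222, 0.1594]
eef_rot: [0.573, 0.82, 0.0, 0.0]
ft_force: [0.7, 0.4, 3.5]
width: 0.0554
grip_force: 25.0
```

View pics/t1.png

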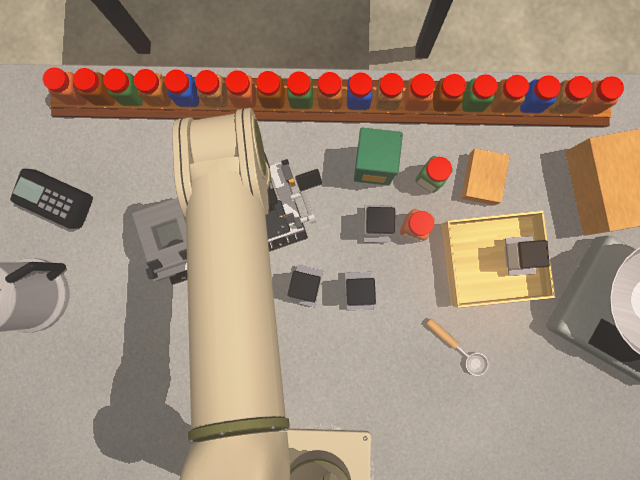

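The first spent hopper stands upright in the crate (lid at 534,254), and the second is gripped.

```bash
python3 -m crank '0 0 -0.05 0 -1;0 0 -0.1 0 -1;0 0 -0.15 0 -1;0 0 -0.2 0 -1;0 0 -0.17 0 -1;0 0 0 0.08 -1;0 0 0 0.083 -1;0 0 0 0 -1';  python3 - <<'E'
from h import *
s=read_state();print(s['width'],s['ee_pos'])
go((.5045,-.341,.081),5.4)
E
```

```text
time: 12.45
ee_pos: [0.612, 0.122, 0.293]
eef_rot: [0.674, 0.739, -0.0, -0.0]
ft_force: [-0.2, 0.2, -2.4]
width: 0.0557
grip_force: 25.0
0.055709324537264855 [0.61204197 0.12203731 0.29300151]
turn -0.0011 shift [-2.2541 -0.7523  1.0611] j7 -0.1
```

```bash
python3 -m crank '-0.18 -0.06 0 0 -1;-0.18 -0.06 0 0 -1;-0.18 -0.06 0 0 -1;-0.18 -0.06 0 0 -1;-0.18 -0.06 0 0 -1;-0.18 -0.06 0 0 -1;-0.18 -0.06 0 0 -1;-0.18 -0.06 0 0 -1;-0.18 -0.06 0 0 -1;-0.18 -0.06 0 0 -1';  python3 -m crank '-0.18 -0.06 0 0 -1;-0.18 -0.06 0 0 -1;-0.094 -0.032 0 0 -1;0 0 0 0 -1;0 0 0 0 -1';python3 - <<'E'
from h import *
go((.5045,-.341,.081),5.4)
E
```

```text
time: 13.45
ee_pos: [0.5261, -0.2489, 0.2928]
eef_rot: [0.671, 0.741, -0.0, -0.0]
ft_force: [0.6, -0.8, -2.8]
width: 0.0557
grip_force: 25.0
time: 13.95
ee_pos: [0.5051, -0.3406, 0.2926]
eef_rot: [0.672, 0.74, 0.0, -0.001]
ft_force: [0.3, 0.1, -3.7]
width: 0.056
grip_force: 25.0
turn 0.0016 shift [-0.0025 -0.0025  1.0579] j7 0.76
```

```bash
python3 -m crank '0 0 0.15 0 -1;0 0 0.15 0 -1;0 0 0.15 0 -1;0 0 0.15 0 -1;0 0 0.15 0 -1;0 0 0.15 0 -1;0 0 0.1 0 -1;0 0 0.06 0 -1;0 0 0 0 -1;0 0 0 0 -1';  python3 -m crank '0 0 0.03 0 -1;0 0 0 0 -1;0 0 0.01 0 -1;0 0 0 0 -1;0 0 0 0 -1'
```

```text
time: 14.95
ee_pos: [0.506, -0.3405, 0.0818]
eef_rot: [0.672, 0.74, 0.0, 0.0]
ft_force: [-0.6, 0.5, -1.7]
width: 0.0558
grip_force: 25.0
time: 15.45
ee_pos: [0.5057, -0.341, 0.0734]
eef_rot: [0.673, 0.74, 0.0, 0.0]
ft_force: [0.3, 0.3, 2.7]
width: 0.0557
grip_force: 25.0
```

```bash
python3 -m crank '0 0 0 0 0.75;0 0 0 0 0.75;0 0 0 0 0.75;0 0 -0.1 0 0.75;0 0 -0.2 0 0.75;0 0 -0.2 0 1;0 0 -0.2 0 1;0 0 -0.2 0 1;0 0 -0.1 0 1;0 0 0 0 1';python3 - <<'E'
from h import *
c=shot('top','t2.png')
for thr in (85,92):
  for l in lids(c,.104,(280,190,402,320),thr): print(thr,*[np.round(a,4) for a in l])
c=shot('side','s2.png')
E
```

```text
time: 16.45
ee_pos: [0.5062, -0.3419, 0.2763]
eef_rot: [0.673, 0.74, 0.001, 0.002]
ft_force: [0.1, 0.1, -0.7]
width: 0.0869
grip_force: 0.0
85 [ 0.4293 -0.081   0.104 ] 0.0603 0.0538 -88.6108 -179.0115 [360.5 291. ]
85 [0.4365 0.0376 0.104 ] 0.0559 0.06 -11.6617 -101.8226 [303.6475 286.1229]
85 [ 0.5787 -0.1201  0.104 ] 0.0566 0.0548 -88.7735 -179.1582 [380.5 220. ]
92 [ 0.4293 -0.081   0.104 ] 0.0603 0.0538 -88.6108 -179.0115 [360.5 291. ]
92 [0.4364 0.0376 0.104 ] 0.056 0.06 -11.6617 -101.8226 [303.641  286.1508]
92 [ 0.5786 -0.119   0.104 ] 0.0587 0.0548 -88.7735 -179.1582 [380. 220.]
```

View pics/t2.png

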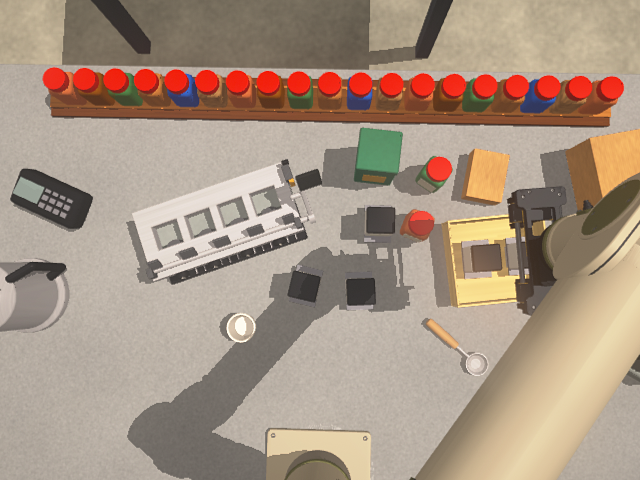

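All four sockets are empty now, and the second spent hopper stands in the crate (487,258). Next I'll measure the socket holes and go for full hopper A.

```bash
python3 - <<'E'
from h import *
c={k:v for k,v in shot('top').items()}; c['img']=cv2.imread('pics/t2.png'); g=cv2.cvtColor(c['img'],cv2.COLOR_BGR2GRAY)
for thr in (165,180,190):
    m=np.zeros_like(g); poly=np.array([[140,222],[285,175],[296,205],[155,257]])
    cv2.fillPoly(m,[poly],255); m=((g<thr)&(m>0)).astype('uint8')
    P=[]
    for k in cv2.findContours(m,cv2.RETR_EXTERNAL,cv2.CHAIN_APPROX_NONE)[0]:
        if cv2.contourArea(k)<250: continue
        b=cv2.boxPoints(cv2.minAreaRect(k)); w=np.array([onplane(c,u,.115) for u in b])
        P.append(w.mean(0)); print(thr,w.mean(0).round(4),np.linalg.norm(w[1]-w[0]).round(4),np.linalg.norm(w[2]-w[1]).round(4),np.degrees(np.arctan2(*(w[1]-w[0])[1::-1])).round(1))
go((.5787,-.1192,.25),0.9)
E
```

```text
165 [0.5379 0.3254 0.115 ] 0.0556 0.0514 -70.2
165 [0.5633 0.2577 0.115 ] 0.0549 0.0521 -70.2
165 [0.5882 0.1905 0.115 ] 0.0556 0.0521 -70.2
165 [0.6222 0.109  0.115 ] 0.0868 0.0689 -70.2
180 [0.5379 0.3254 0.115 ] 0.0556 0.0528 -70.2
180 [0.563 0.258 0.115] 0.0562 0.0525 -69.3
180 [0.5881 0.1904 0.115 ] 0.0564 0.0524 -69.3
180 [0.6211 0.1093 0.115 ] 0.0868 0.069 -68.6
190 [0.5379 0.3254 0.115 ] 0.0569 0.0528 -70.2
190 [0.5632 0.258  0.115 ] 0.0569 0.0535 -70.2
190 [0.5879 0.1904 0.115 ] 0.0569 0.0528 -70.2
190 [0.6221 0.1093 0.115 ] 0.0875 0.0689 -70.2
turn 0.0503 shift [1.1007 0.386  0.1091] j7 0.76
```

```bash
python3 -m crank '0 0 0 0.05 1;0.18 0.064 0 0 1;0.18 0.064 0 0 1;0.18 0.064 0 0 1;0.18 0.064 0 0 1;0.18 0.064 0 0 1;0.2 0.066 0 0 1;0 0 0.1 0 1;0 0 0 0 1;0 0 0 0 1';python3 - <<'E'
from h import *
go((.5787,-.1192,.078),0.9)
E
```

```text
time: 17.6
ee_pos: [0.5781, -0.1205, 0.2521]
eef_rot: [0.702, 0.712, -0.001, -0.001]
ft_force: [0.7, -1.2, -0.1]
width: 0.0869
grip_force: 0.0
turn -0.0005 shift [0.0069 0.0051 0.8706] j7 0.25
```

```bash
python3 -m crank '0.007 0 0.15 0 1;0 0 0.15 0 1;0 0 0.15 0 1;0 0 0.15 0 1;0 0 0.15 0 1;0 0 0.08 0 1;0 0 0.035 0 1;0 0 0 0 1;0 0 0 0 -1;0 0 0 0 -1' 40; python3 -m crank '0 0 0 0 -1;0 0 0 0 -1;0 0 0 0 -1;0 0 0 0 -1;0 0 0 0 -1;0 0 0 0 -1'
```

```text
time: 18.6
ee_pos: [0.5797, -0.1186, 0.0813]
eef_rot: [0.701, 0.713, 0.001, 0.001]
ft_force: [0.8, -0.3, 0.3]
width: 0.0776
grip_force: 0.0
time: 19.2
ee_pos: [0.5793, -0.1182, 0.0803]
eef_rot: [0.701, 0.713, 0.0, 0.0]
ft_force: [0.1, 0.1, 4.0]
width: 0.0558
grip_force: 39.8
```

```bash
python3 -m crank '0 0 -0.05 0 -1;0 0 -0.1 0 -1;0 0 -0.2 0 -1;0 0 -0.2 0 -1;0 0 -0.2 0 -1;0 0 -0.2 0 -1;0 0 -0.2 -0.07 -1;0 0 0 -0.07 -1;0 0 0 -0.07 -1;0 0 0 0 -1';python3 - <<'E'
from h import *
go((.613,.123,.205),20.3)
E
```

```text
time: 20.2
ee_pos: [0.5783, -0.1184, 0.3098]
eef_rot: [0.574, 0.819, -0.0, -0.001]
ft_force: [0.8, -0.0, -5.3]
width: 0.0555
grip_force: 39.8
turn -0.0044 shift [1.0714 0.582  0.5239] j7 0.56
```

```bash
python3 -m crank '0.18 0.098 0 -0.004 -1;0.18 0.098 0 0 -1;0.18 0.098 0 0 -1;0.18 0.098 0 0 -1;0.18 0.098 0 0 -1;0.17 0.092 0 0 -1;0 0 0.15 0 -1;0 0 0.15 0 -1;0 0 0.15 0 -1;0 0 0 0 -1'; python3 -m crank '0 0 0.05 0 -1;0 0 0 0 -1;0 0 0 0 -1';python3 - <<'E'
from h import *
go((.613,.123,.171),20.3)
c=shot('side'); p=proj(c,(.613,.123,.15)).astype(int); print(p)
a=c['img'][p[1]-75:p[1]+75,p[0]-110:p[0]+90]; cv2.imwrite('pics/s3.png',cv2.resize(a,None,fx=4,fy=4))
E
```

```text
time: 21.2
ee_pos: [0.6118, 0.1222, 0.2151]
eef_rot: [0.573, 0.819, -0.004, -0.003]
ft_force: [-0.4, 0.1, -5.1]
width: 0.0555
grip_force: 39.9
time: 21.5
ee_pos: [0.6151, 0.1227, 0.2112]
eef_rot: [0.573, 0.82, 0.001, 0.0]
ft_force: [0.2, -0.7, -3.6]
width: 0.0556
grip_force: 39.9
turn -0.0018 shift [ 0.0049 -0.0098  0.2011] j7 0.18
[304 194]
```

View pics/s3.png

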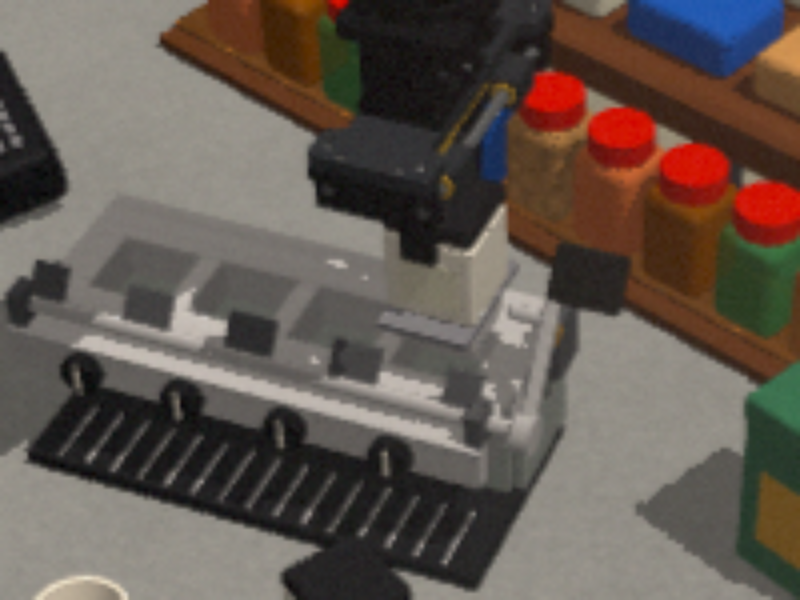

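The hopper hangs upright just above socket 3. I'll lower it gently.

```bash
python3 -m crank '0.005 -0.01 0.04 0 -1;0 0 0.04 0 -1;0 0 0.03 0 -1;0 0 0 0 -1'; python3 -m crank '0 0 0.03 0 -1;0 0 0.03 0 -1;0 0 0.02 0 -1;0 0 0 0 -1;0 0 0 0 -1'
```

```text
time: 21.95
ee_pos: [0.6117, 0.1231, 0.1866]
eef_rot: [0.572, 0.82, -0.001, -0.001]
ft_force: [-0.1, 0.4, -4.0]
width: 0.0561
grip_force: 39.9
time: 22.45
ee_pos: [0.6122, 0.1232, 0.1717]
eef_rot: [0.572, 0.82, -0.0, -0.0]
ft_force: [0.8, 1.9, -4.5]
width: 0.0557
grip_force: 39.9
```

```bash
python3 -m crank '0 0 0.01 0 -1;0 0 0.01 0 -1;0 0 0 0 -1;0 0 0 0 -1'; python3 -m crank '0 0 0.01 0 -1;0 0 0.01 0 -1;0 0 0 0 -1;0 0 0 0 -1'
```

```text
time: 22.85
ee_pos: [0.6125, 0.1236, 0.1709]
eef_rot: [0.572, 0.82, 0.001, 0.0]
ft_force: [-8.9, 2.2, 18.4]
width: 0.0555
grip_force: 40.0
time: 23.25
ee_pos: [0.6126, 0.1236, 0.1706]
eef_rot: [0.572, 0.82, 0.002, 0.0]
ft_force: [-23.5, -0.7, 44.7]
width: 0.0559
grip_force: 40.0
```

```bash
python3 -m crank '0 0 -0.02 0 -1;0 0 0 0 0.8;0 0 0 0 0.8;0 0 0 0 0.8;0 0 -0.1 0 0.8;0 0 -0.2 0 1;0 0 -0.2 0 1;0 0 0 0 1'; python3 - <<'E'
from h import *
c=shot('top')
for l in lids(c,.195,(235,165,285,225),92): print('in',*[np.round(a,4) for a in l])
for l in lids(c,.104,(280,230,402,340),92): print('cnt',*[np.round(a,4) for a in l])
go((.4293,-.081,.25),3)
E
```

```text
time: 24.05
ee_pos: [0.6148, 0.1229, 0.2736]
eef_rot: [0.573, 0.82, 0.003, 0.003]
ft_force: [-0.1, -0.5, 0.0]
width: 0.0861
grip_force: 0.0
in [0.6054 0.1074 0.195 ] 0.0552 0.1061 -81.1776 -170.7488 [266.9607 198.2052]
cnt [ 0.4287 -0.0808  0.104 ] 0.0591 0.0549 -85.6022 -175.9875 [360.3826 291.2693]
cnt [0.4365 0.0377 0.104 ] 0.0559 0.0598 -11.6617 -101.8226 [303.5918 286.1098]
turn 0.1906 shift [-0.9694 -0.9753  0.097 ] j7 0.17
```

```bash
python3 -m crank '0 0 0 0.09 1;0 0 0 0.09 1;0 0 0 0.006 1;-0.16 -0.16 0 0 1;-0.16 -0.16 0 0 1;-0.16 -0.16 0 0 1;-0.16 -0.16 0 0 1;-0.16 -0.16 0 0 1;-0.17 -0.175 0.1 0 1;0 0 0 0 1';python3 - <<'E'
from h import *
go((.429,-.081,.077),3.5)
E
```

```text
time: 25.1
ee_pos: [0.4268, -0.0848, 0.2465]
eef_rot: [0.686, 0.727, -0.001, -0.002]
ft_force: [-0.2, 0.2, 0.7]
width: 0.0872
grip_force: 0.0
turn -0.0022 shift [0.0176 0.0153 0.8477] j7 0.08
```

```bash
python3 -m crank '0.01 0.01 0.15 0 1;0 0 0.15 0 1;0 0 0.15 0 1;0 0 0.15 0 1;0 0 0.15 0 1;0 0 0.06 0 1;0 0 0 0 1;0 0 0 0 1';python3 - <<'E'
from h import *
go((.429,-.081,.077),3.5)
E
```

```text
time: 25.9
ee_pos: [0.4336, -0.0784, 0.0878]
eef_rot: [0.685, 0.728, 0.0, 0.0]
ft_force: [0.8, 0.3, -0.2]
width: 0.087
grip_force: 0.0
turn 0.0001 shift [-0.0116 -0.0236  0.0538] j7 0.17
```

```bash
python3 -m crank '-0.012 -0.023 0.045 0 1;0 0 0 0 1;0 0 0 0 1;0 0 0 0 -1;0 0 0 0 -1;0 0 0 0 -1;0 0 0 0 -1;0 0 0 0 -1;0 0 0 0 -1' 40
```

```text
time: 26.8
ee_pos: [0.4287, -0.0811, 0.078]
eef_rot: [0.686, 0.728, 0.0, 0.0]
ft_force: [1.2, -0.2, -0.8]
width: 0.0558
grip_force: 40.0
```

```bash
python3 -m crank '0 0 -0.05 0 -1;0 0 -0.1 0 -1;0 0 -0.2 0 -1;0 0 -0.2 0 -1;0 0 -0.2 0 -1;0 0 -0.2 -0.06 -1;0 0 -0.2 -0.065 -1;0 0 0 -0.06 -1;0 0 0 0 -1;0 0 0 0 -1';python3 - <<'E'
from h import *
go((.5881,.1904,.205),20.3)
E
```

```text
time: 27.8
ee_pos: [0.4278, -0.0811, 0.3073]
eef_rot: [0.574, 0.819, -0.0, -0.001]
ft_force: [-0.0, -0.0, -5.3]
width: 0.0558
grip_force: 40.0
turn -0.0041 shift [0.9949 1.2234 0.51  ] j7 0.34
```

```bash
python3 -m crank '0.124 0.153 0 -0.004 -1;0.124 0.153 0 0 -1;0.124 0.153 0 0 -1;0.124 0.153 0 0 -1;0.124 0.153 0 0 -1;0.124 0.153 0 0 -1;0.124 0.153 0 0 -1;0.125 0.153 0 0 -1;0 0 0 0 -1;0 0 0 0 -1'; python3 -m crank '0 0 0.15 0 -1;0 0 0.15 0 -1;0 0 0.15 0 -1;0 0 0.03 0 -1;0 0 0 0 -1;0 0 0 0 -1;0 0 0 0 -1'; python3 - <<'E'
from h import *
go((.5881,.1904,.169),20.3)
E
```

```text
time: 28.8
ee_pos: [0.5882, 0.191, 0.3057]
eef_rot: [0.571, 0.821, -0.002, -0.001]
ft_force: [0.5, -1.2, -5.8]
width: 0.0558
grip_force: 40.0
time: 29.5
ee_pos: [0.5895, 0.1904, 0.2139]
eef_rot: [0.571, 0.821, 0.001, 0.001]
ft_force: [-0.4, 0.2, -4.4]
width: 0.0558
grip_force: 40.0
turn 0.0013 shift [ 0.0022 -0.0074  0.2245] j7 0.06
```

```bash
python3 -m crank '0.002 -0.007 0.04 0 -1;0 0 0.04 0 -1;0 0 0.03 0 -1;0 0 0.02 0 -1;0 0 0 0 -1;0 0 0 0 -1'; python3 -m crank '0 0 0.03 0 -1;0 0 0.03 0 -1;0 0 0.01 0 -1;0 0 0 0 -1;0 0 0 0 -1'
```

```text
time: 30.1
ee_pos: [0.5873, 0.1903, 0.186]
eef_rot: [0.57, 0.821, 0.0, -0.0]
ft_force: [-0.3, 0.6, -5.0]
width: 0.0559
grip_force: 40.0
time: 30.6
ee_pos: [0.5873, 0.1904, 0.172]
eef_rot: [0.57, 0.821, 0.0, -0.0]
ft_force: [0.1, 0.2, -4.7]
width: 0.0557
grip_force: 40.0
```

```bash
python3 -m crank '0 0 0.01 0 -1;0 0 0.01 0 -1;0 0 0 0 -1;0 0 0 0 -1'; python3 -m crank '0 0 0.01 0 -1;0 0 0.005 0 -1;0 0 0 0 -1;0 0 0 0 -1'
```

```text
time: 31.0
ee_pos: [0.5875, 0.1904, 0.1691]
eef_rot: [0.57, 0.821, 0.001, 0.0]
ft_force: [-2.3, -0.3, 6.4]
width: 0.0556
grip_force: 40.0
time: 31.4
ee_pos: [0.5877, 0.1905, 0.1688]
eef_rot: [0.57, 0.821, 0.001, 0.0]
ft_force: [-10.7, -2.7, 25.1]
width: 0.0554
grip_force: 40.0
```

Socket 2 is home. I'll release and re-measure the last full hopper.

```bash
python3 -m crank '0 0 -0.015 0 -1;0 0 0 0 0.8;0 0 0 0 0.8;0 0 0 0 0.8;0 0 -0.1 0 0.8;0 0 -0.2 0 1;0 0 -0.2 0 1;0 0 0 0 1;0 0 0 0 1'; python3 - <<'E'
from h import *
c=shot('top')
for l in lids(c,.104,(270,230,402,340),92): print('cnt',*[np.round(a,4) for a in l])
go((.4365,.0377,.25),-12)
E
```

```text
time: 32.3
ee_pos: [0.5877, 0.1904, 0.2686]
eef_rot: [0.57, 0.821, 0.001, 0.0]
ft_force: [0.7, 0.3, -0.8]
width: 0.0868
grip_force: 0.0
cnt [0.4365 0.0377 0.104 ] 0.0559 0.0598 -11.6617 -101.8226 [303.5918 286.1098]
turn 0.3607 shift [-0.903  -0.578   0.0869] j7 0.05
```

```bash
python3 -m crank '0 0 0 0.09 1;0 0 0 0.09 1;0 0 0 0.09 1;0 0 0 0.09 1;-0.18 -0.115 0 0 1;-0.18 -0.115 0 0 1;-0.18 -0.115 0 0 1;-0.18 -0.115 0 0 1;-0.18 -0.115 0 0 1;0 0 0.09 0 1'; python3 -m crank '0 0 0.15 0 1;0 0 0.15 0 1;0 0 0.15 0 1;0 0 0.15 0 1;0 0 0.15 0 1;0 0 0 0 1;0 0 0 0 1;0 0 0 0 1';python3 - <<'E'
from h import *
go((.4365,.0377,.077),-12)
E
```

```text
time: 33.35
ee_pos: [0.4358, 0.0346, 0.2508]
eef_rot: [0.778, 0.628, 0.002, -0.0]
ft_force: [1.4, 0.0, 0.5]
width: 0.0868
grip_force: 0.0
time: 34.15
ee_pos: [0.4382, 0.0382, 0.1012]
eef_rot: [0.777, 0.63, 0.001, 0.0]
ft_force: [-0.2, 0.5, 0.3]
width: 0.0872
grip_force: 0.0
turn 0.0006 shift [-0.0042 -0.0078  0.1208] j7 -0.38
```

```bash
python3 -m crank '-0.004 -0.007 0.115 0 1;0 0 0 0 1;0 0 0 0 1;0 0 0 0 -1;0 0 0 0 -1;0 0 0 0 -1;0 0 0 0 -1;0 0 0 0 -1;0 0 0 0 -1' 40; python3 -m crank '0 0 -0.05 0 -1;0 0 -0.1 0 -1;0 0 -0.2 0 -1;0 0 -0.2 0 -1;0 0 -0.2 -0.08 -1;0 0 -0.2 -0.09 -1;0 0 -0.2 -0.09 -1;0 0 0 -0.09 -1;0 0 0 0 -1;0 0 0 0 -1';python3 - <<'E'
from h import *
go((.5630,.2579,.205),20.3)
E
```

```text
time: 35.05
ee_pos: [0.4362, 0.0376, 0.0772]
eef_rot: [0.777, 0.63, 0.0, 0.0]
ft_force: [1.0, 0.2, 0.7]
width: 0.0555
grip_force: 39.9
time: 36.05
ee_pos: [0.4352, 0.0374, 0.3062]
eef_rot: [0.578, 0.816, -0.001, -0.001]
ft_force: [0.1, -0.1, -5.2]
width: 0.0557
grip_force: 39.9
turn -0.011 shift [0.8125 0.9827 0.5046] j7 0.06
```

```bash
python3 -m crank '0 0 0 -0.011 -1;0.135 0.164 0 0 -1;0.135 0.164 0 0 -1;0.135 0.164 0 0 -1;0.135 0.164 0 0 -1;0.135 0.164 0 0 -1;0.137 0.163 0 0 -1;0 0 0 0 -1;0 0 0 0 -1'; python3 -m crank '0 0 0.15 0 -1;0 0 0.15 0 -1;0 0 0.15 0 -1;0 0 0.03 0 -1;0 0 0 0 -1;0 0 0 0 -1;0 0 0 0 -1'; python3 - <<'E'
from h import *
go((.5630,.2579,.168),20.3)
E
```

```text
time: 36.95
ee_pos: [0.5627, 0.2592, 0.3048]
eef_rot: [0.57, 0.822, -0.002, -0.0]
ft_force: [-0.2, -0.8, -3.4]
width: 0.0557
grip_force: 40.0
time: 37.65
ee_pos: [0.5639, 0.2588, 0.2129]
eef_rot: [0.57, 0.822, 0.001, 0.001]
ft_force: [-0.1, 0.3, -4.7]
width: 0.0559
grip_force: 40.0
turn 0.0025 shift [-0.0027 -0.0061  0.2246] j7 -0.03
```

```bash
python3 -m crank '-0.003 -0.006 0.04 0.002 -1;0 0 0.04 0 -1;0 0 0.03 0 -1;0 0 0.02 0 -1;0 0 0 0 -1;0 0 0 0 -1'; python3 -m crank '0 0 0.03 0 -1;0 0 0.03 0 -1;0 0 0.01 0 -1;0 0 0 0 -1;0 0 0 0 -1'
```

```text
time: 38.25
ee_pos: [0.5622, 0.2576, 0.185]
eef_rot: [0.571, 0.821, -0.0, 0.0]
ft_force: [0.2, -0.0, -4.7]
width: 0.0559
grip_force: 40.0
time: 38.75
ee_pos: [0.5622, 0.2576, 0.171]
eef_rot: [0.571, 0.821, 0.0, -0.0]
ft_force: [0.1, -0.4, -3.7]
width: 0.0557
grip_force: 40.0
```

```bash
python3 -m crank '0 0 0.01 0 -1;0 0 0.01 0 -1;0 0 0 0 -1;0 0 0 0 -1'; python3 -m crank '0 0 0.01 0 -1;0 0 0.005 0 -1;0 0 0 0 -1;0 0 0 0 -1'
```

```text
time: 39.15
ee_pos: [0.5624, 0.2577, 0.1684]
eef_rot: [0.571, 0.821, 0.001, 0.0]
ft_force: [-3.0, -0.5, 7.3]
width: 0.0557
grip_force: 39.9
time: 39.55
ee_pos: [0.5629, 0.2578, 0.1678]
eef_rot: [0.571, 0.821, 0.002, 0.0]
ft_force: [-7.9, -3.2, 23.0]
width: 0.0554
grip_force: 40.0
```

```bash
python3 -m crank '0 0 -0.015 0 -1;0 0 0 0 0.8;0 0 0 0 0.8;0 0 0 0 0.8;0 0 -0.1 0 0.8;0 0 -0.2 0 1;0 0 -0.2 0 1;0 0 0 0 -1;0 -0.2 0 0 -1;0 -0.2 0 0 -1' ; python3 -m crank '0 -0.2 0 0 -1;0 -0.2 0 0 -1;0 -0.1 0 0 -1;0 0 0 0 -1;0 0 0 0 -1'; python3 - <<'E'
from h import *
c=shot('top','t3.png'); d=shot('side','s4.png')
def blob(c,roi,thr=70):
    x0,y0,x1,y1=roi; m=(c['img'][y0:y1,x0:x1].max(2)<thr).astype('uint8')
    k=max(cv2.findContours(m,cv2.RETR_EXTERNAL,cv2.CHAIN_APPROX_NONE)[0],key=cv2.contourArea)
    r=cv2.minAreaRect(k); return np.array(r[0])+[x0,y0],r[1]
u,ru=blob(c,(293,165,330,195)); v,rv=blob(d,(331,175,358,205)); print(u,ru,v,rv)
o1,d1=ray(c,u);o2,d2=ray(d,v)
A=np.c_[d1,-d2]; t=np.linalg.lstsq(A,o2-o1,rcond=None)[0]; p,q=o1+d1*t[0],o2+d2*t[1]; print('pad',p,q)
a=cv2.resize(c['img'][155:285,130:330],None,fx=2,fy=2); b=cv2.resize(d['img'][140:270,180:380],None,fx=2,fy=2)
cv2.imwrite('pics/ab.png',np.vstack([a,b])); 
E
```

```text
time: 40.55
ee_pos: [0.4865, 0.2294, 0.2657]
eef_rot: [0.571, 0.821, -0.001, 0.0]
ft_force: [-0.4, -0.3, 1.1]
width: 0.0701
grip_force: 0.0
time: 41.05
ee_pos: [0.3935, 0.1952, 0.2671]
eef_rot: [0.571, 0.821, 0.001, -0.0]
ft_force: [0.2, 0.7, 1.2]
width: 0.0309
grip_force: 0.0
[308.50000095 179.5       ] (15.17893123626709, 23.400854110717773) [342.55882454 189.73529339] (24.981168746948242, 24.01102638244629)
pad [0.64228155 0.02797935 0.20000767] [0.64477775 0.02547551 0.20036635]
```

View pics/ab.png

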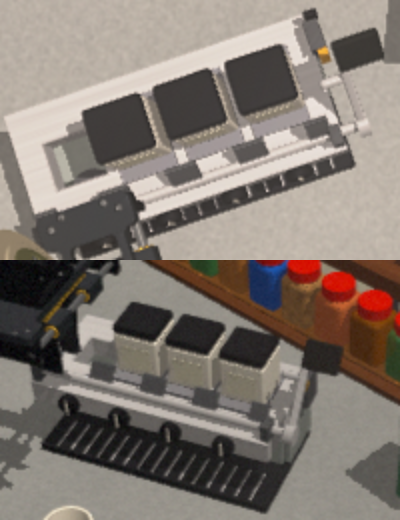

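All three hoppers sit level in sockets 1–3 with their collars flat, socket 0 is empty, and the lever is still up. The pad top triangulates to about (.640, .026, .203), so the hinge is near (.590, .007, .118), which agrees with the deck height.

```bash
python3 - <<'E'
from h import *
s=read_state();print(s['width'])
go((.626,.0205,.24),20.3)
E
```

```text
0.02318242877579707
turn 0.0005 shift [-1.2214  0.785   0.1345] j7 -0.26
```

```bash
python3 -m crank '-0.17 0.11 0 0 -1;-0.17 0.11 0 0 -1;-0.17 0.11 0 0 -1;-0.17 0.11 0 0 -1;-0.17 0.11 0 0 -1;-0.17 0.11 0 0 -1;-0.2 0.125 0 0 -1;0 0 0 0 -1;0 0 0 0 -1;0 0 0 0 -1' 20; python3 -m crank '0 0 0.1 0 -1;0 0 0 0 -1;0 0 0 0 -1;0 0 0 0 -1';python3 - <<'E'
from h import *
s=read_state();print(s['width'])
go((.626,.0205,.203),20.3)
c=shot('side'); p=proj(c,(.63,.02,.2)).astype(int)
a=c['img'][p[1]-75:p[1]+75,p[0]-100:p[0]+100]; cv2.imwrite('pics/s5.png',cv2.resize(a,None,fx=4,fy=4))
E
```

```text
time: 42.15
ee_pos: [0.6254, 0.0216, 0.2666]
eef_rot: [0.571, 0.821, -0.0, -0.0]
ft_force: [0.4, 0.4, 0.4]
width: 0.0001
grip_force: 0.0
time: 42.55
ee_pos: [0.6256, 0.0214, 0.2482]
eef_rot: [0.571, 0.821, 0.001, 0.0]
ft_force: [1.0, 0.0, 0.7]
width: 0.0003
grip_force: 0.0
0.0002618574081060759
turn 0.0013 shift [-5.100e-03 -2.000e-04  2.258e-01] j7 0.43
```

View pics/s5.png

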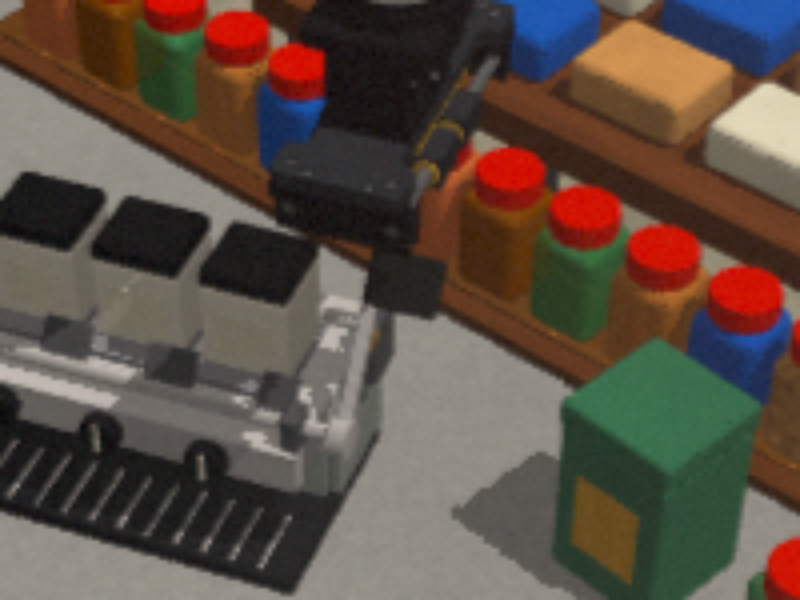

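The closed fingers hang over the raised pad (405,280), clear of the hoppers. I'll go down to touch it, checking force.

```bash
python3 -m crank '-0.005 0 0.1 0 -1;0 0 0.08 0 -1;0 0 0.03 0 -1;0 0 0 0 -1;0 0 0 0 -1'; python3 -m crank '0 0.048 0.032 0 -1;0 0.048 0.033 0 -1;0 0 0 0 -1;0 0 0 0 -1'
```

```text
time: 43.1
ee_pos: [0.6262, 0.0199, 0.206]
eef_rot: [0.571, 0.821, 0.0, 0.0]
ft_force: [-0.5, -0.1, 0.6]
width: 0.0009
grip_force: 0.0
time: 43.5
ee_pos: [0.644, 0.0271, 0.1917]
eef_rot: [0.571, 0.821, -0.0, -0.0]
ft_force: [-2.0, 1.0, 1.7]
width: 0.0006
grip_force: 1.0
```

```bash
python3 -m crank '0 0.033 0.032 0 -1;0 0.033 0.032 0 -1;0 0 0 0 -1;0 0 0 0 -1'; python3 -m crank '0 0.028 0.038 0 -1;0 0.027 0.037 0 -1;0 0 0 0 -1;0 0 0 0 -1'
```

```text
time: 43.9
ee_pos: [0.6561, 0.0314, 0.1788]
eef_rot: [0.571, 0.821, -0.0, -0.0]
ft_force: [-2.8, 0.2, 1.7]
width: 0.0008
grip_force: 1.3
time: 44.3
ee_pos: [0.6665, 0.0352, 0.1639]
eef_rot: [0.571, 0.821, -0.0, -0.0]
ft_force: [-1.6, 0.3, 2.3]
width: 0.0005
grip_force: 1.6
```

```bash
python3 -m crank '0 0.02 0.043 0 -1;0 0.02 0.043 0 -1;0 0 0 0 -1;0 0 0 0 -1'; python3 -m crank '0 0.013 0.04 0 -1;0 0.012 0.04 0 -1;0 0 0 0 -1;0 0 0 0 -1'
```

```text
time: 44.7
ee_pos: [0.6739, 0.0376, 0.1467]
eef_rot: [0.571, 0.821, -0.0, -0.0]
ft_force: [-3.8, -0.9, 5.8]
width: 0.0004
grip_force: 3.0
time: 45.1
ee_pos: [0.679, 0.0395, 0.1311]
eef_rot: [0.571, 0.821, 0.0, 0.0]
ft_force: [-1.5, -1.1, 5.5]
width: 0.0003
grip_force: 2.4
```

```bash
python3 -m crank '0 0 0.02 0 -1;0 0 0.01 0 -1;0 0 0 0 -1;0 0 0 0 -1'; python3 -m crank '0 0 0.02 0 -1;0 0 0 0 -1;0 0 0 0 -1'
```

```text
time: 45.5
ee_pos: [0.6794, 0.0396, 0.1295]
eef_rot: [0.571, 0.821, 0.002, 0.001]
ft_force: [-17.0, -0.0, 36.3]
width: 0.0004
grip_force: 17.5
time: 45.8
ee_pos: [0.6795, 0.0396, 0.1291]
eef_rot: [0.571, 0.821, 0.003, 0.001]
ft_force: [-29.7, 0.2, 62.3]
width: 0.0005
grip_force: 30.3
```

```bash
python3 -m crank '0 0 -0.04 0 -1;0 0 -0.1 0 -1;0 0 -0.2 0 -1;0 0 -0.2 0 -1;0 0 -0.2 0 -1;0 -0.2 0 0 -1;0 -0.2 0 0 -1;0 -0.2 0 0 -1;0 -0.2 0 0 -1;0 -0.2 0 0 -1'; python3 -m crank '0 0 0 0 -1;0 0 0 0 -1;0 0 0 0 -1;0 0 0 0 -1;0 0 0 0 -1'; python3 - <<'E'
from h import *
c=shot('top'); d=shot('side')
a=cv2.resize(c['img'][140:300,120:340],None,fx=2.7,fy=2.7); b=cv2.resize(d['img'][140:270,180:380],None,fx=2.97,fy=2.97)
b=cv2.resize(b,(a.shape[1],a.shape[0])); cv2.imwrite('pics/fin.png',cv2.resize(np.hstack([a,b]),(800,300)))
cv2.imwrite('pics/lev.png',cv2.resize(d['img'][150:270,230:380],None,fx=5,fy=5)); cv2.imwrite('pics/t9.png',c['img'])
E
```

```text
time: 46.8
ee_pos: [0.49, -0.03, 0.2684]
eef_rot: [0.571, 0.821, 0.0, 0.0]
ft_force: [0.2, -1.0, 1.3]
width: 0.0006
grip_force: 0.0
time: 47.3
ee_pos: [0.4917, -0.0298, 0.2686]
eef_rot: [0.571, 0.821, -0.001, 0.0]
ft_force: [-0.1, 0.2, 0.6]
width: 0.0005
grip_force: 0.0
```

View pics/lev.png

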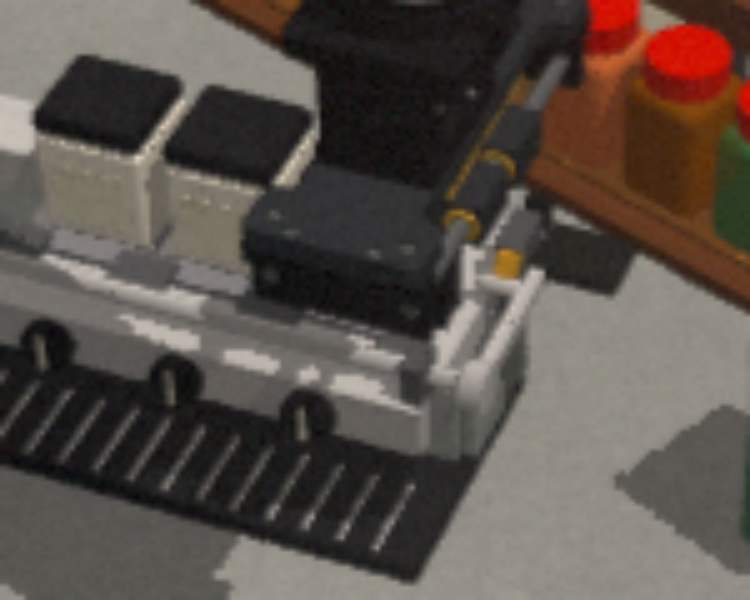

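View pics/t9.png

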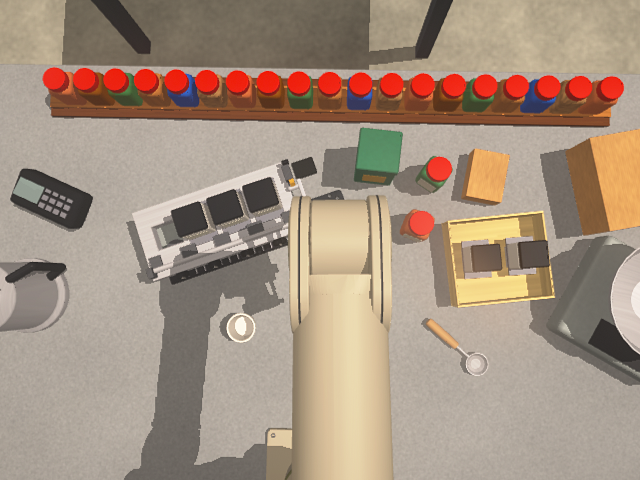

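The lever stays down on its own. The pad is low behind the deck (top view 303,168), the tongues lie on the collars, the three fulls are seated, and both spents are in the crate. I'll check the pad height once more and then hand in.

```bash
python3 - <<'E'
from h import *
c=shot('top'); d=shot('side')
o1,d1=ray(c,(303.5,168));o2,d2=ray(d,(348,201.5))
t=np.linalg.lstsq(np.c_[d1,-d2],o2-o1,rcond=None)[0]; print(o1+d1*t[0],o2+d2*t[1])
from bench import workorder
print(workorder.close_job())
E
```

```text
[0.68042882 0.04295443 0.1283101 ] [0.68371836 0.03964233 0.12882423]
the job is handed in; nothing more can be done
None
```

The changeover is done and handed in: both spent hoppers stand upright in the crate, the three full ones are pushed home in sockets 1–3 with socket 0 left empty, and the lever is locked down and holding by itself. Pressing it against its stop peaked at about 62 N at the wrist, through the fingertips.

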